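Fit the thick sanding drum to the spindle sander

TASK

In this ship-model workshop three sanding drums stand in the wooden rack. Fit the thickest of the three to the spindle sander: put its tapered shank down into the spindle and seat it fully home and upright, the notches of its flange over the spindle's two dogs. Leave the other two drums in the rack.

Things in the scene. Friction and masses are not known exactly. Their poses are not given: they have to be found in the camera images.
- thick_drum_mid (a point): Thickest of 3 loose sanding drums upright in the rack: brown cylinder 44 mm across, 60 high (grasp it), a nut 8 high on top; below it a steel flange 64 across, 12 thick, then a tapered shank 46 long, 34 down to 14 mm across. 0.3-0.5 kg. Point: on the axis at the cylinder's mid-height; flange underside 42 mm below. z up; the flange's 2 notches (20 mm wide, cut right through) lie along +x and -x.
- medium_drum_mid (a point): Bystander: same kind, nut, flange, notches and shank, but its brown cylinder is 28 mm across. Same point and axes. The rack is a fixed wooden block 310 x 90 x 55 mm high with three holes in a row, 100 mm apart; each drum hangs in a hole, its flange lying on the rack's top. Which drum is in which hole varies, and so does each drum's yaw.
- slim_drum_mid (a point): Bystander: same kind, nut, flange, notches and shank, but its brown cylinder is 18 mm across. Same point and axes as the others.
- spindle_mouth (a point): Mouth centre, level with the top face, of the sander's fixed steel spindle (64 mm across, 15 above its 60 mm high green base, 260 x 240). Its socket, 36 mm across, opens up and tapers like the shank, 1 mm clear round. 2 dogs on the face along +x and -x (yaw varies), 20-31 mm from the axis, 8 wide, 9 high. Seated, flange flat on the face and dogs in notches, drum mid is 42 mm above; play 11 deg.
Things that resemble listed ones, but are neither listed nor needed, are in the scene too. What is shaped like the part that bears thick_drum_mid but blue, green or pink is not meant.

How it is judged:
At the end, for the whole second after the job is handed in: The thick drum stands in the spindle, released: its axis within 8 mm of the spindle's and within 4 degrees of upright, its flange within 4 mm of lying on the spindle's face, its notches within 15 degrees of the dogs (either way round); the other two drums are within 30 mm of where they started (horizontal distance between thick_drum_mid and spindle_mouth below 0.008 m and z of thick_drum_mid in the frame of spindle_mouth between 0.036 and 0.046 m and angle between thick_drum_mid's own z axis and vertical below 0.07 rad and angle between the x axis of thick_drum_mid and the x axis of spindle_mouth, either way round below 0.26 rad and distance of each of medium_drum_mid, slim_drum_mid from where it was at the start of the episode below 0.03 m); the robot touches nothing.
It fails at once if another drum is taken out of the rack or knocked over (distance of any of medium_drum_mid, slim_drum_mid from where it was at the start of the episode above 0.03 m).
It also fails if it takes over 48 s, if anything falls off the work surface, if the arm or the gripper's body presses on something with over 40 N, if the wrist force passes 120 N, or if a joint passes its speed limit or range.

ROBOT

A 6-joint arm with a two-finger parallel gripper is mounted at the origin on the work surface. World frame = base frame: x ahead of the robot, y to its left, z up, the work surface at z = 0. Lengths are in m, angles in rad, forces in N, time in s.
With the tool pointing down it reaches from about 0.375 to 0.75 m from the base axis. Payload 9 kg.
Tool frame: the origin (TCP) lies at the very end of the fingers, on their centre line; the grasp point (between the pads) lies 19 mm behind it (bot.tcp_to_grasp is the y of the grasp point in the tool frame, in m); y points along the fingers, z is the direction in which the jaws open and shut, and the axes are right-handed (so a half turn about y gives the same grasp; the last joint's range is limited). The gripper opens to 85 mm and grips with 20 to 120 N. Pads are 22 mm wide; open, the fingers measure 114 mm over their backs; the gripper's body (76 mm by 85 mm) begins 54 mm behind the grasp point. The pads swing forward as they close: fully open they stand 13 mm farther back than shut.
Start: joints at [1.019, 0.104, 0.097, 1.564, 0, 1.353], TCP at [0.197, 0.567, 0.231] pointing down, gripper open.
Joint ranges: [-2.99, 2.99], [-0.84, 1.86], [-1.1, 1.16], [-1.84, 2.11], [-1.51, 1.56], [-3.14, 3.14]. Speed limits (rad/s): [2.22, 2.22, 2.57, 3.14, 3.14, 3.14].

INTERFACE

Orientations are given as a rotation vector (axis times angle).
In Python, from rig import bot gives the robot as it stands.
- The arm moves only by the shell command python3 -m handwheel 'ROWS'. ROWS is text: rows parted by semicolons, each of 7 numbers parted by spaces: the shift along the tool's x, y, z in cm, then the turn, a rotation vector about the tool's x, y, z in rad, then the closure, from 0 (fully open) to 1 (shut). A call has 1 to 5 rows; each row shifts and turns the commanded pose from where the row before left it, along the tool's axes as they then stand; what a row does not reach is not made up. A row lasts 1/8 s, in which the tool goes at most 62.5 mm and 10.7 degrees, less where a joint would pass 70% of its speed; a pose out of reach is approached as far as the arm can. A call with a gripper value outside its range is refused whole. The fingers move at their own pace and stop on an object; the grip force is fixed at half the most. Time passes only in rows, so rows that do not move let the fingers close. It gives the time, the measured TCP pose, the force and the opening at its end, in the units of the state.
- bot.observe(): the state, without advancing time (a new reading comes with each control period).
- bot.camera(name): name is "side" or "top"; returns the picture (420x560x3 uint8, red, green, blue); there is no depth.
- bot.camera_info(name): a dict with "fx", "fy", "cx", "cy" (pixels), "rvec" (rotation vector, rad) and "tvec" (3), from world to camera coordinates, as OpenCV has them. Camera axes: x right, y down, z forward; pixel columns grow to the right and rows downward; lengths in m; the calibration is good to about 2 mm. A picture is of the moment at which its call begins. camera_info takes no time and is no camera call.
- bot.job_done(): hands the job in, once; it reports no verdict.
The state is a dict: "time": time; "joint_positions": joint angles; "dq": joint speeds; "joint_torque": joint torques, N m; "eef_pos": TCP position; "orientation": TCP orientation; "ft_force": force on the tool from outside, world axes, zero at the start; "wrist_torque": the same for the moment, N m; "opening": opening from 0.0 (shut) to 1.0 (fully open).
Only numpy, scipy, OpenCV 4.12 (cv2) and the standard library are available. Lean on these libraries where they do the work, as an engineer would, in place of code of your own. Each camera call takes 0.05 s, during which the arm holds its last target.

## Working session

There is one attempt and no reset: what is moved stays moved. The work goes in short steps, Python scripts to look and compute and a shell command to move; the robot and the scene stay as the last step left them, time stands still between calls to the robot, and variables do not carry over. Pictures are saved under pics/ and viewed, and the job is handed in when it is done.

```bash
ls; mkdir -p pics; python3 - <<'E'
from rig import bot
import cv2
for n in("side","top"):
    cv2.imwrite(f"pics/{n}0.png",bot.camera(n)[:,:,::-1]); print(bot.camera_info(n))
s=bot.observe();print(s); print(bot.tcp_to_grasp)
E
```

```text
pics
{'fx': 458.62261350462785, 'fy': 458.62261350462785, 'cx': 288.59122008407746, 'cy': 209.6315346943868, 'rvec': array([ 2.42863386, -0.30323926,  0.10539406]), 'tvec': array([-0.53106364,  0.21053639,  0.95512423])}
{'fx': 454.08134751289305, 'fy': 454.08134751289305, 'cx': 283.1378636216811, 'cy': 204.70025333615294, 'rvec': array([ 2.10197307, -2.16278294,  0.1891899 ]), 'tvec': array([0.05298119, 0.56983625, 0.88200127])}
{'time': 0.1, 'joint_positions': array([1.01931609e+00, 1.04624017e-01, 9.65903179e-02, 1.56387645e+00,
       1.90990074e-05, 1.35311784e+00]), 'dq': array([ 0.00052373, -0.00105296,  0.00287702, -0.00191853,  0.00066907,
       -0.00136381]), 'joint_torque': array([ 6.88689863e-03, -5.58203244e+01,  5.04722786e+01,  1.29124842e-02,
       -2.27609735e-04,  2.73339111e-05]), 'eef_pos': array([0.19641121, 0.56665677, 0.23063301]), 'orientation': array([-1.55590466,  0.26232751, -0.26164061]), 'ft_force': array([ 0.25152522, -0.38737432,  0.3712752 ]), 'wrist_torque': array([0.0468889 , 0.00526155, 0.0289409 ]), 'opening': 1.0035925548512892}
-0.0187
```

View pics/side0.png

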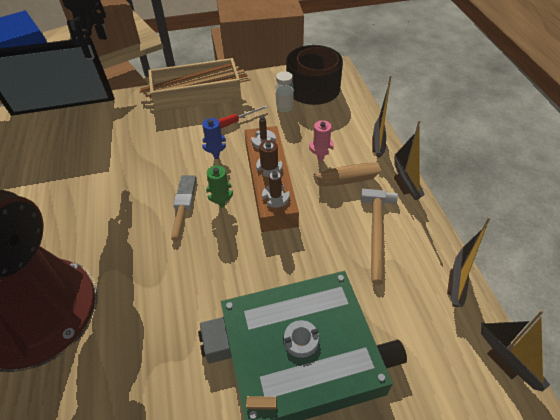

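View pics/top0.png

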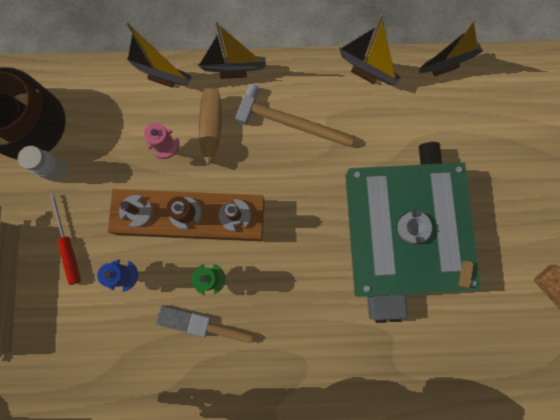

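```bash
cat > h.py <<'E'
import numpy as np,cv2
from rig import bot
def P(n):
    i=bot.camera_info(n);R=cv2.Rodrigues(i['rvec'])[0];return i,R,np.array(i['tvec'])
def proj(n,p):
    i,R,t=P(n);K=np.array([[i['fx'],0,i['cx']],[0,i['fy'],i['cy']],[0,0,1]])
    return cv2.projectPoints(np.array(p,float).reshape(-1,3),i['rvec'],i['tvec'],K,None)[0].reshape(-1,2)
def back(n,uv,z):
    i,R,t=P(n);d=R.T@np.array([(uv[0]-i['cx'])/i['fx'],(uv[1]-i['cy'])/i['fy'],1]);c=-R.T@t
    return c+d*(z-c[2])/d[2]
E
python3 - <<'E'
from h import *
for n in("side","top"):
    i,R,t=P(n);print(n,-R.T@t,R[2])
    print(proj(n,[[.197,.567,.23],[0,0,0]]))
t=cv2.imread('pics/top0.png');s=cv2.imread('pics/side0.png')
a=lambda im,x,y,w,h:cv2.resize(im[y:y+h,x:x+w],(400,300),interpolation=cv2.INTER_CUBIC)
cv2.imwrite('pics/crop0.png',np.vstack([np.hstack([a(t,145,180,80,60),a(t,375,198,80,60)]),np.hstack([a(s,230,120,80,60),a(s,260,310,80,60)])]))
E
```

```text
side [ 0.40734229 -0.56857492  0.86568544] [ 0.15446339  0.62302152 -0.76680196]
[[ 99.38308655  53.50040703]
 [ 33.59005289 310.72492637]]
top [0.41065867 0.0425054  0.96695365] [ 0.17226549 -0.00621902 -0.98503093]
[[-60.55753237 437.79900123]
 [310.41420541 498.06946127]]
```

View pics/crop0.png

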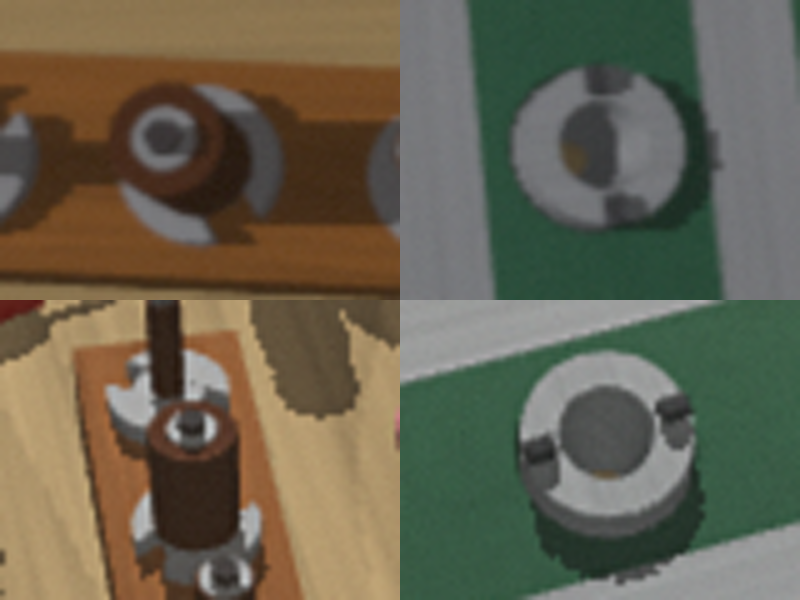

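```bash
cat >> h.py <<'E'
def circ(x,y,z,r,yaw=0,notch=None,n=120):
    th=np.linspace(0,2*np.pi,n);p=np.c_[x+r*np.cos(th),y+r*np.sin(th),z+0*th];return p
def ov(im,n,pts,x0,y0,k,col):
    q=(proj(n,pts)-[x0,y0]+.5)*k-.5
    cv2.polylines(im,[np.round(q*8).astype(int)],False,col,1,cv2.LINE_AA,3)
def rect(x,y,z,yaw,a,b,w):
    c,s=np.cos(yaw),np.sin(yaw);o=[]
    for u,v in((a,-w),(b,-w),(b,w),(a,w),(a,-w)):o.append([x+c*u-s*v,y+s*u+c*v,z])
    return np.array(o)
def drum(im,n,x,y,zm,yaw,x0,y0,k):
    ov(im,n,circ(x,y,zm+.03,.022),x0,y0,k,(0,255,255));ov(im,n,circ(x,y,zm-.03,.032),x0,y0,k,(0,255,0))
    ov(im,n,circ(x,y,zm-.042,.032),x0,y0,k,(0,160,0))
    for a in(0,np.pi): ov(im,n,rect(x,y,zm-.03,yaw+a,.018,.032,.010),x0,y0,k,(255,0,255))
def spin(im,n,x,y,yaw,x0,y0,k):
    z=.075
    ov(im,n,circ(x,y,z,.032),x0,y0,k,(0,255,0));ov(im,n,circ(x,y,z,.018),x0,y0,k,(0,255,255))
    for a in(0,np.pi): ov(im,n,rect(x,y,z+.009,yaw+a,.020,.031,.004),x0,y0,k,(255,0,255))
def crop(im,x,y,w,h,k):return cv2.resize(im[y:y+h,x:x+w],(w*k,h*k),interpolation=cv2.INTER_CUBIC)
E
cat > fit.py <<'E'
from h import *
import sys
dx,dy,dyaw,sx,sy,syaw=map(float,sys.argv[2:8])
t=cv2.imread('pics/top0.png');s=cv2.imread('pics/side0.png');k=5
T=[]
for im,n,x,y in((t,'top',145,180),(s,'side',230,125)):
    c=crop(im,x,y,80,60,k);drum(c,n,dx,dy,.097,np.radians(dyaw),x,y,k);T.append(c)
for im,n,x,y in((t,'top',375,198),(s,'side',260,310)):
    c=crop(im,x,y,80,60,k);spin(c,n,sx,sy,np.radians(syaw),x,y,k);T.append(c)
cv2.imwrite(sys.argv[1],np.vstack([np.hstack(T[::2]),np.hstack(T[1::2])]))
E
python3 - <<'E'
from h import *
print(back('top',(178,208),.13),back('side',(268,145),.131))
print(back('top',(414.8,227),.075),back('side',(301,340),.075))
# dog tops
a,b=back('top',(496/1,0),0),0
for n,l in(('top',[(375+206/5,198+78/5),(375+228/5,198+208/5)]),('side',[(260+138/5,310+150/5),(260+274/5,310+108/5)])):
    p,q=[back(n,u,.084) for u in l];print(n,(p+q)/2,np.degrees(np.arctan2(*(p-q)[1::-1])))
E
```

```text
[0.55634982 0.23374427 0.13      ] [0.55692584 0.23403682 0.131     ]
[ 0.51449262 -0.22215612  0.075     ] [ 0.51291065 -0.23109096  0.075     ]
top [ 0.51415876 -0.22658603  0.084     ] 5.021993095976817
side [ 0.51430792 -0.22729499  0.084     ] -176.2137806565698
```

```bash
python3 fit.py pics/f1.png .5565 .234 -50 .5145 -.2265 4.5
```

```text
(no output)
```

View pics/f1.png

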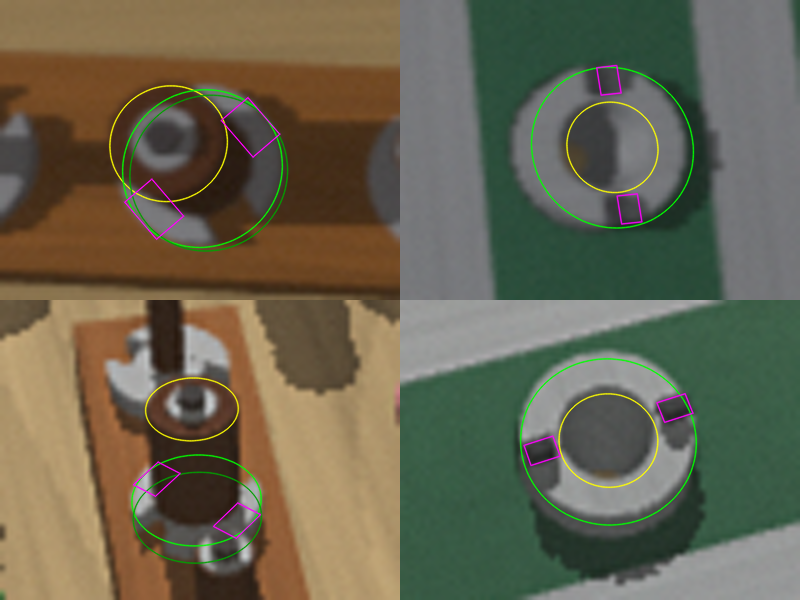

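```bash
python3 fit.py pics/f2.png .5565 .234 23 .514 -.222 5
```

```text
(no output)
```

View pics/f2.png

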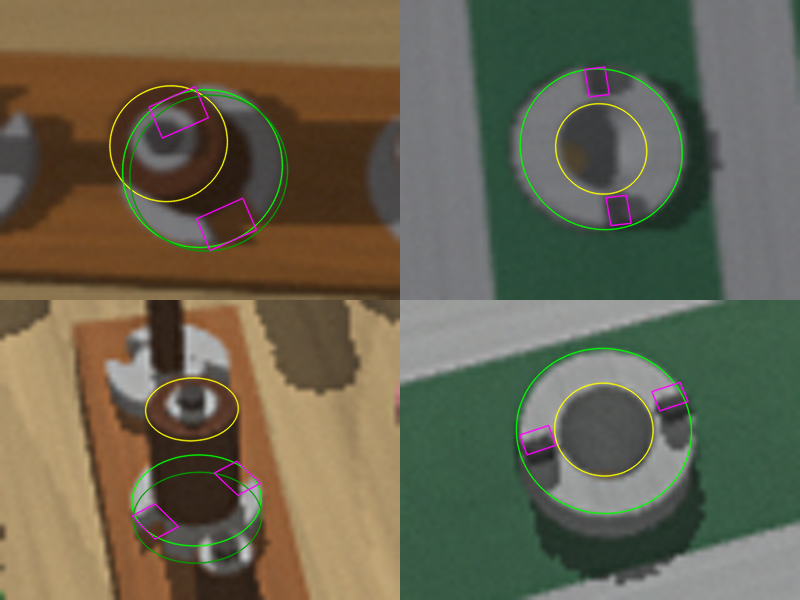

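```bash
cat > go.py <<'E'
# usage: go.py x y z jawyaw_deg(dir of tool z) -> cm shift in current tool frame + turn about y
from h import *
from scipy.spatial.transform import Rotation as Ro
import sys
s=bot.observe();R=Ro.from_rotvec(s['orientation']).as_matrix();p=np.array(s['eef_pos'])
yaw=np.degrees(np.arctan2(R[1,2],R[0,2]))
print('t',round(s['time'],2),'p',p.round(4),'zyaw',yaw.round(2),'ydir',R[:,1].round(4),'xdir',R[:,0].round(3),'j',s['joint_positions'].round(2),'F',s['ft_force'].round(1),'open',round(s['opening'],3))
if len(sys.argv)>1:
    g=np.array(list(map(float,sys.argv[1:4])))
    print('shift cm (tool)',(R.T@(g-p)*100).round(2))
    if len(sys.argv)>4:
        d=(float(sys.argv[4])-yaw+90)%180-90
        c,q=np.cos(np.radians(float(sys.argv[4]))),np.sin(np.radians(float(sys.argv[4])))
        for m in (d,d-180*np.sign(d)):
            a=np.radians(yaw+m);G=np.c_[np.cross([0,0,-1],[np.cos(a),np.sin(a),0]),[0,0,-1],[np.cos(a),np.sin(a),0]]
            print('turn rotvec tool',Ro.from_matrix(R.T@G).as_rotvec().round(3))
E
python3 go.py .5565 .234 .2 0; python3 - <<'E'
from h import *
# rack direction from top pic corners
a=back('top',(112,213),.055);b=back('top',(264,217),.055);print(np.degrees(np.arctan2(*(b-a)[1::-1])))
E
```

```text
t 0.1 p [0.1964 0.5667 0.2306] zyaw 70.87 ydir [-6.e-04 -9.e-04 -1.e+00] xdir [ 0.945 -0.328 -0.   ] j [1.02 0.1  0.1  1.56 0.   1.35] F [ 0.3 -0.4  0.4] open 1.004
shift cm (tool) [ 44.92   3.07 -19.63]
turn rotvec tool [1.000e-03 1.237e+00 0.000e+00]
turn rotvec tool [ 0.000e+00 -1.905e+00 -1.000e-03]
-93.15221425555195
```

```bash
python3 -m handwheel '4.5 0 -2 0 0 0 0; 4.5 0 -2 0 0 0 0; 4.5 0 -2 0 0 0 0; 4.5 0 -2 0 0 0 0; 4.5 0 -2 0 0 0 0'; python3 -m handwheel '4.5 0 -2 0 0 0 0; 4.5 0 -2 0 0 0 0; 4.5 0 -2 0 0 0 0; 4.5 0 -2 0 0 0 0; 4.4 0 -1.6 0 0 0 0'; python3 go.py .5565 .234 .2 0
```

```text
time: 0.72
eef_pos: [0.3772, 0.3974, 0.231]
orientation: [-1.555, 0.262, -0.262]
ft_force: [-0.2, 0.2, -0.2]
opening: 1.001
time: 1.35
eef_pos: [0.5575, 0.2332, 0.231]
orientation: [-1.555, 0.263, -0.262]
ft_force: [0.7, 0.3, -0.0]
opening: 0.999
t 1.35 p [0.5575 0.2332 0.231 ] zyaw 70.85 ydir [-4.e-04  0.e+00 -1.e+00] xdir [ 0.945 -0.328 -0.   ] j [0.18 0.12 0.11 1.56 0.   0.51] F [ 0.7  0.3 -0. ] open 0.999
shift cm (tool) [-0.12  3.1   0.04]
turn rotvec tool [ 0.     1.237 -0.   ]
turn rotvec tool [-0.    -1.905 -0.   ]
```

```bash
python3 -m handwheel '0 0 0 0 0.17 0 0; 0 0 0 0 0.17 0 0; 0 0 0 0 0.17 0 0; 0 0 0 0 0.17 0 0; 0 0 0 0 0.17 0 0';  python3 -m handwheel '0 0 0 0 0.17 0 0; 0 0 0 0 0.17 0 0; 0 0 0 0 0.05 0 0; 0 0 0 0 0 0 0'; python3 go.py .5565 .234 .2 0
```

```text
time: 1.98
eef_pos: [0.5564, 0.2346, 0.2308]
orientation: [-1.366, 0.924, -0.923]
ft_force: [0.0, -0.7, 0.6]
opening: 1.001
time: 2.48
eef_pos: [0.5564, 0.2346, 0.2309]
orientation: [-1.209, 1.212, -1.211]
ft_force: [-0.7, -0.1, -0.1]
opening: 1.001
t 2.48 p [0.5564 0.2346 0.2309] zyaw -0.14 ydir [-7.e-04 -1.e-04 -1.e+00] xdir [-0.002 -1.     0.   ] j [0.18 0.12 0.11 1.56 0.   1.76] F [-0.7 -0.1 -0.1] open 1.001
shift cm (tool) [0.06 3.09 0.01]
turn rotvec tool [ 0.001 -0.002  0.   ]
turn rotvec tool [-0.000e+00  3.139e+00  1.000e-03]
```

```bash
python3 -m handwheel '0 4 0 0 0 0 0; 0 4 0 0 0 0 0; 0 4 0 0 0 0 0; 0 3 0 0 0 0 0; 0 0 0 0 0 0 0'; python3 - <<'E'
from h import *
t=bot.camera('top')[:,:,::-1];s=bot.camera('side')[:,:,::-1]
cv2.imwrite('pics/g1.png',np.hstack([crop(t,130,160,80,60,5),crop(s,230,110,80,60,5)]))
E
```

```text
time: 3.1
eef_pos: [0.5545, 0.2342, 0.0786]
orientation: [-1.213, 1.214, -1.209]
ft_force: [-0.3, -0.4, -0.3]
opening: 1.005
```

View pics/g1.png

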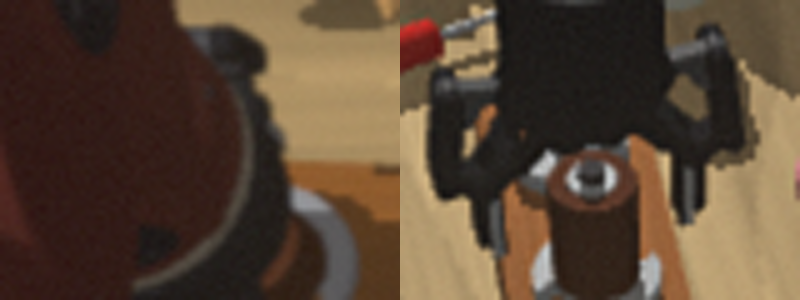

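```bash
python3 - <<'E'
from h import *
q=[[.5545,.2342,.0786],[.5545-.05,.2342,.0916],[.5545+.05,.2342,.0916],[.5545,.2342,.1516],[.5565,.234,.135]]
print((proj('side',q)-[230,110])*5+[400,0])
E
```

```text
[[589.14833512 255.61066211]
 [487.1297843  254.10680899]
 [687.74001179 218.75020334]
 [583.17702206 142.54958105]
 [588.81579138 168.85298257]]
```

```bash
python3 -m handwheel '0 0 0 0 0 0 1; 0 0 0 0 0 0 1; 0 0 0 0 0 0 1; 0 0 0 0 0 0 1; 0 0 0 0 0 0 1'; python3 -m handwheel '0 0 0 0 0 0 1; 0 0 0 0 0 0 1; 0 0 0 0 0 0 1'; python3 go.py
```

```text
time: 3.82
eef_pos: [0.5574, 0.2348, 0.0826]
orientation: [-1.206, 1.21, -1.212]
ft_force: [0.1, 0.9, 5.4]
opening: 0.501
time: 4.2
eef_pos: [0.5574, 0.2348, 0.0827]
orientation: [-1.206, 1.21, -1.212]
ft_force: [0.5, 0.3, 5.9]
opening: 0.5
t 4.2 p [0.5574 0.2348 0.0827] zyaw -0.17 ydir [ 2.1e-03  4.0e-04 -1.0e+00] xdir [-0.003 -1.    -0.   ] j [ 0.18  0.14 -0.13  1.29  0.    1.76] F [0.5 0.3 5.9] open 0.5
```

```bash
python3 -m handwheel '0 -1 0 0 0 0 1; 0 -3 0 0 0 0 1; 0 -4 0 0 0 0 1; 0 -4 0 0 0 0 1; 0 -4 0 0 0 0 1';python3 -m handwheel '0 -1 0 0 0 0 1; 0 0 0 0 0 0 1'; python3 - <<'E'
from h import *
t=bot.camera('top')[:,:,::-1];s=bot.camera('side')[:,:,::-1]
cv2.imwrite('pics/side2.png',s)
cv2.imwrite('pics/g2.png',np.hstack([crop(t,100,160,160,120,2),crop(s,200,50,120,120,4)[:,:]][1:]))
E
python3 go.py .515 -.2235 .25 -18
```

```text
time: 4.82
eef_pos: [0.556, 0.2345, 0.2424]
orientation: [-1.209, 1.212, -1.211]
ft_force: [1.0, 0.6, -4.5]
opening: 0.506
time: 5.08
eef_pos: [0.5566, 0.2346, 0.2507]
orientation: [-1.208, 1.212, -1.211]
ft_force: [0.0, -0.3, -5.4]
opening: 0.502
t 5.17 p [0.5558 0.2345 0.249 ] zyaw -0.17 ydir [-3.e-03 -5.e-04 -1.e+00] xdir [-0.003 -1.     0.001] j [0.18 0.12 0.15 1.6  0.   1.76] F [-0.2  0.2 -5.1] open 0.502
shift cm (tool) [45.81 -0.06 -3.95]
turn rotvec tool [0.003 0.311 0.001]
turn rotvec tool [ 1.00e-03 -2.83e+00 -4.00e-03]
```

View pics/g2.png

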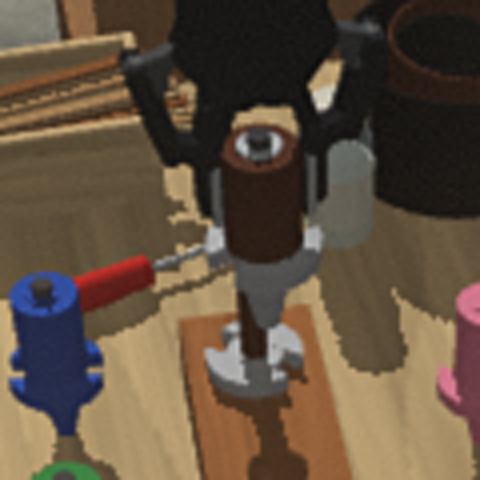

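```bash
python3 -m handwheel '2.5 0 -0.2 0 0 0 1; 4.5 0 -0.4 0 0 0 1; 4.5 0 -0.4 0 0 0 1; 4.5 0 -0.4 0 0 0 1; 4.5 0 -0.4 0 0 0 1'; python3 -m handwheel '4.5 0 -0.4 0 0 0 1; 4.5 0 -0.4 0 0 0 1; 4.5 0 -0.4 0 0 0 1; 4.5 0 -0.4 0 0 0 1; 4 0 -0.3 0 0 0 1';python3 -m handwheel '2.5 0 -0.2 0 0 0 1; 0 0 0 0 0.1 0 1; 0 0 0 0 0.11 0 1; 0 0 0 0 0.1 0 1; 0 0 0 0 0 0 1';python3 go.py .515 -.2235 .25 -18
```

```text
time: 5.8
eef_pos: [0.5369, 0.0285, 0.2492]
orientation: [-1.209, 1.214, -1.21]
ft_force: [0.6, -0.3, -4.3]
opening: 0.5
time: 6.42
eef_pos: [0.5173, -0.1914, 0.2492]
orientation: [-1.208, 1.214, -1.209]
ft_force: [-0.5, 0.2, -4.9]
opening: 0.498
time: 7.05
eef_pos: [0.5156, -0.2149, 0.2495]
orientation: [-1.046, 1.438, -1.433]
ft_force: [-0.8, -0.4, -4.2]
opening: 0.498
t 7.05 p [ 0.5156 -0.2149  0.2495] zyaw -17.9 ydir [-0.0022  0.0016 -1.    ] xdir [-0.307 -0.952 -0.001] j [-0.63 -0.01  0.01  1.6   0.    1.25] F [-0.8 -0.4 -4.2] open 0.498
shift cm (tool) [ 0.84 -0.05  0.21]
turn rotvec tool [ 0.003  0.002 -0.001]
turn rotvec tool [-1.00e-03 -3.14e+00 -4.00e-03]
```

```bash
python3 -m handwheel '0.84 2 0.2 0 0 0 1; 0 3 0 0 0 0 1; 0 2 0 0 0 0 1; 0 0 0 0 0 0 1; 0 0 0 0 0 0 1'; python3 go.py .515 -.2235 .18 -18; cat > look.py <<'E'
from h import *
from scipy.spatial.transform import Rotation as Ro
import sys
ox,oy,yaw=map(float,sys.argv[2:5])
t=bot.camera('top')[:,:,::-1].copy();s=bot.camera('side')[:,:,::-1].copy();p=np.array(bot.observe()['eef_pos'])
cv2.imwrite('pics/raw_t.png',t);cv2.imwrite('pics/raw_s.png',s)
C=[]
for im,n in((t,'top'),(s,'side')):
    m=proj(n,p).astype(int)[0];x,y=max(m[0]-40,0),max(m[1]-50,0)
    c=crop(im,x,y,80,110,5);r=c.copy();drum(c,n,p[0]+ox,p[1]+oy,p[2]+.0143,np.radians(yaw),x,y,5);C+= [c] if n=='top' else [c]
cv2.imwrite(sys.argv[1],np.hstack(C))
E
python3 look.py pics/l1.png 0 0 5
```

```text
time: 7.68
eef_pos: [0.5158, -0.2241, 0.182]
orientation: [-1.044, 1.435, -1.436]
ft_force: [0.7, -0.2, -4.0]
opening: 0.499
t 7.67 p [ 0.5158 -0.2241  0.182 ] zyaw -17.91 ydir [ 8.e-04 -5.e-04 -1.e+00] xdir [-0.308 -0.952  0.   ] j [-0.64 -0.02 -0.12  1.47  0.    1.24] F [ 0.7 -0.2 -4. ] open 0.499
shift cm (tool) [-0.03  0.2  -0.09]
turn rotvec tool [-0.001  0.002  0.   ]
turn rotvec tool [ 0.00e+00 -3.14e+00  1.00e-03]
```

View pics/l1.png

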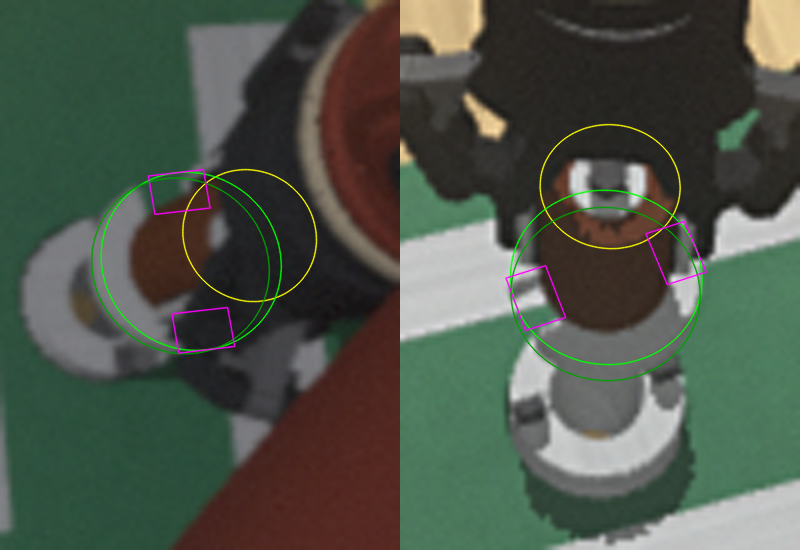

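```bash
cat > look2.py <<'E'
from h import *
import sys
x,y,z,yaw=map(float,sys.argv[2:6])
C=[]
for n in('top','side'):
    im=cv2.imread(f'pics/raw_{n[0]}.png');im=np.clip(im*1.6,0,255).astype(np.uint8)
    m=proj(n,[x,y,z-.03]).astype(int)[0];a,b=max(m[0]-28,0),max(m[1]-34,0)
    c=crop(im,a,b,56,60,7);r=c.copy()
    if len(sys.argv)<7:
        drum(c,n,x,y,z,np.radians(yaw),a,b,7)
        ov(c,n,circ(x,y,z-.03,.022),a,b,7,(255,255,0));ov(c,n,circ(x,y,z+.038,.006),a,b,7,(255,0,0))
    C.append(c)
cv2.imwrite(sys.argv[1],np.hstack(C))
E
python3 look2.py pics/l2.png .5158 -.2241 .1963 5; python3 look2.py pics/l3.png .5158 -.2241 .1963 5 raw
```

```text
(no output)
```

View pics/l2.png

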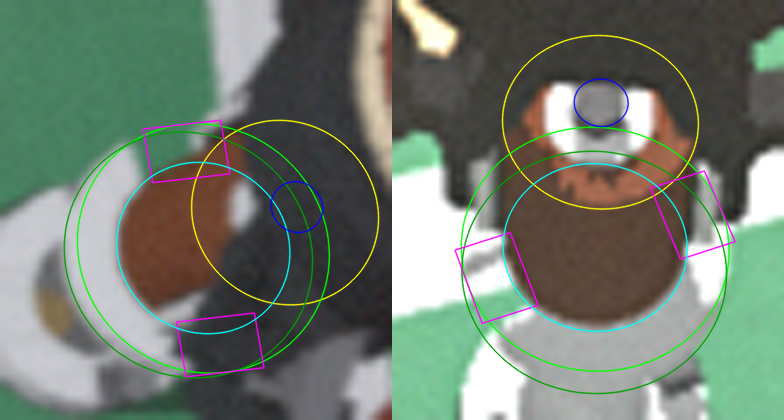

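View pics/l3.png

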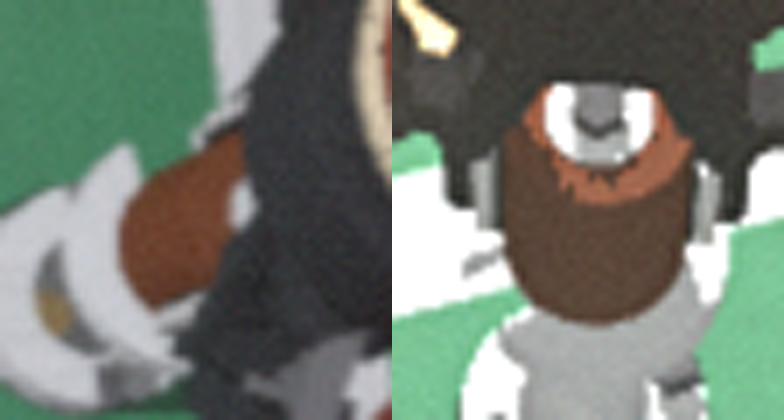

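```bash
python3 look2.py pics/l4.png .5158 -.2237 .1963 10
```

```text
(no output)
```

View pics/l4.png

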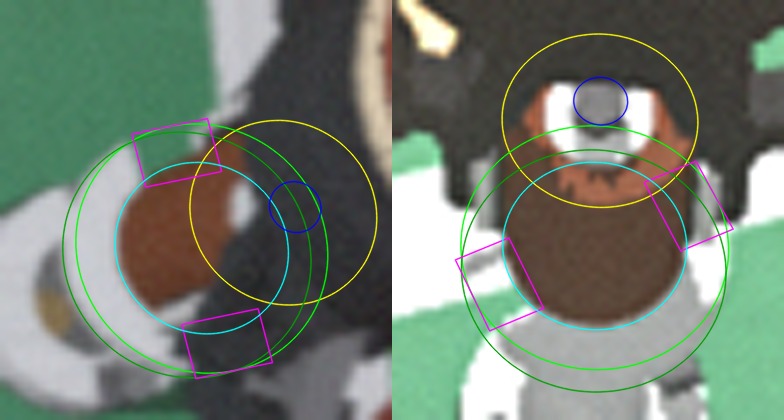

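```bash
python3 fit.py pics/f3.png .5565 .234 23 .515 -.2235 5
```

```text
(no output)
```

View pics/f3.png

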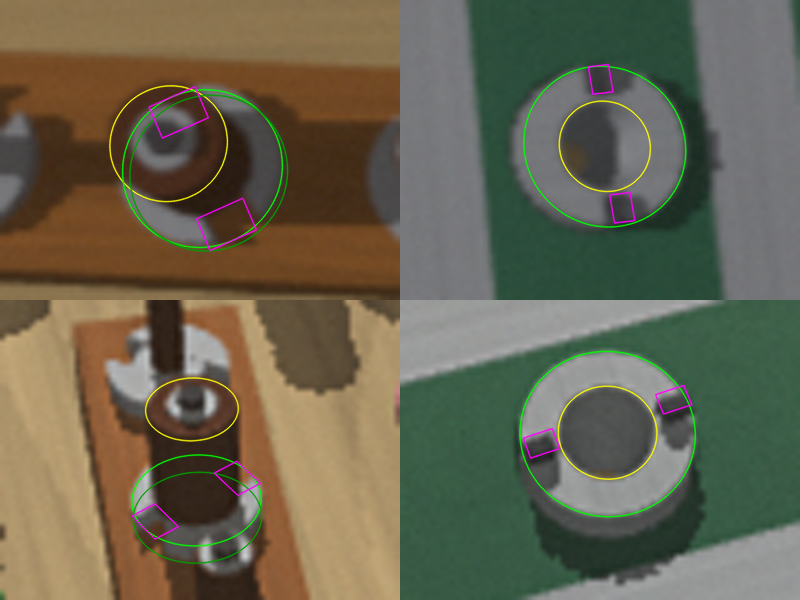

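```bash
python3 -m handwheel '0 0 -0.08 0 0.07 0 1; 0 1.5 0 0 0 0 1; 0 1 0 0 0 0 1; 0 1 0 0 0 0 1; 0 0 0 0 0 0 1'; python3 go.py .515 -.2237 .103 -22
```

```text
time: 8.4
eef_pos: [0.5142, -0.2231, 0.145]
orientation: [-1.004, 1.487, -1.484]
ft_force: [0.3, 0.2, -4.7]
opening: 0.498
t 8.4 p [ 0.5142 -0.2231  0.145 ] zyaw -21.92 ydir [-0.0015  0.0013 -1.    ] xdir [-0.373 -0.928 -0.001] j [-0.64 -0.01 -0.18  1.41  0.    1.31] F [ 0.3  0.2 -4.7] open 0.498
shift cm (tool) [0.02 4.2  0.1 ]
turn rotvec tool [ 0.002  0.001 -0.001]
turn rotvec tool [-1.00e-03 -3.14e+00 -3.00e-03]
```

```bash
python3 -m handwheel '0 1 0.05 0 0 0 1; 0 0.8 0 0 0 0 1; 0 0.6 0 0 0 0 1; 0 0 0 0 0 0 1'; python3 go.py .515 -.2237 .103 -22;python3 -m handwheel '0 0.5 0 0 0 0 1; 0 0.4 0 0 0 0 1;  0 0 0 0 0 0 1'; python3 go.py .515 -.2237 .103 -22
```

```text
time: 8.9
eef_pos: [0.5149, -0.2235, 0.1216]
orientation: [-1.003, 1.486, -1.485]
ft_force: [-0.4, 0.6, -4.4]
opening: 0.5
t 8.9 p [ 0.5149 -0.2235  0.1216] zyaw -21.94 ydir [-8.e-04  7.e-04 -1.e+00] xdir [-0.374 -0.928 -0.   ] j [-0.64 -0.   -0.21  1.36  0.    1.31] F [-0.4  0.6 -4.4] open 0.5
shift cm (tool) [0.01 1.86 0.01]
turn rotvec tool [ 0.001  0.001 -0.   ]
turn rotvec tool [-1.000e-03 -3.141e+00 -2.000e-03]
time: 9.28
eef_pos: [0.5151, -0.2236, 0.1129]
orientation: [-1.003, 1.486, -1.485]
ft_force: [0.3, -1.2, -4.8]
opening: 0.499
t 9.28 p [ 0.5151 -0.2236  0.1129] zyaw -21.94 ydir [-4.e-04  5.e-04 -1.e+00] xdir [-0.374 -0.928 -0.   ] j [-0.64 -0.   -0.23  1.35  0.    1.31] F [ 0.3 -1.2 -4.8] open 0.499
shift cm (tool) [ 0.01  0.99 -0.  ]
turn rotvec tool [ 0.001  0.001 -0.   ]
turn rotvec tool [-0.000e+00 -3.141e+00 -1.000e-03]
```

```bash
python3 -m handwheel '0 0.3 0 0 0 0 1; 0 0 0 0 0 0 1'; python3 -m handwheel '0 0.3 0 0 0 0 1; 0 0 0 0 0 0 1'; python3 -m handwheel '0 0.2 0 0 0 0 1; 0 0 0 0 0 0 1'; python3 -m handwheel '0 0.2 0 0 0 0 1; 0 0 0 0 0 0 1'; python3 go.py
```

```text
time: 9.52
eef_pos: [0.5151, -0.2237, 0.1101]
orientation: [-1.003, 1.486, -1.485]
ft_force: [0.4, 0.2, -4.5]
opening: 0.504
time: 9.78
eef_pos: [0.5151, -0.2237, 0.107]
orientation: [-1.003, 1.486, -1.485]
ft_force: [0.2, -0.1, -5.1]
opening: 0.503
time: 10.02
eef_pos: [0.5152, -0.2237, 0.1051]
orientation: [-1.003, 1.486, -1.485]
ft_force: [0.2, 0.6, -4.4]
opening: 0.502
time: 10.28
eef_pos: [0.5152, -0.2237, 0.1031]
orientation: [-1.003, 1.486, -1.485]
ft_force: [-0.2, 0.7, -4.5]
opening: 0.497
t 10.28 p [ 0.5152 -0.2237  0.1031] zyaw -21.94 ydir [-2.e-04  3.e-04 -1.e+00] xdir [-0.374 -0.928 -0.   ] j [-0.64  0.   -0.24  1.33  0.    1.31] F [-0.2  0.7 -4.5] open 0.497
```

Past the dog tops with no contact force; ease on to the face.

```bash
python3 -m handwheel '0 0.1 0 0 0 0 1; 0 0 0 0 0 0 1'; python3 -m handwheel '0 0.1 0 0 0 0 1; 0 0 0 0 0 0 1'; python3 look.py pics/l5.png 0 0 5; python3 look2.py pics/l6.png .515 -.2235 .117 5
```

```text
time: 10.52
eef_pos: [0.5153, -0.2238, 0.1026]
orientation: [-1.003, 1.485, -1.486]
ft_force: [-1.3, 0.2, -0.5]
opening: 0.502
time: 10.78
eef_pos: [0.5154, -0.2239, 0.1026]
orientation: [-1.003, 1.485, -1.486]
ft_force: [-4.9, 3.2, 8.3]
opening: 0.499
```

View pics/l6.png

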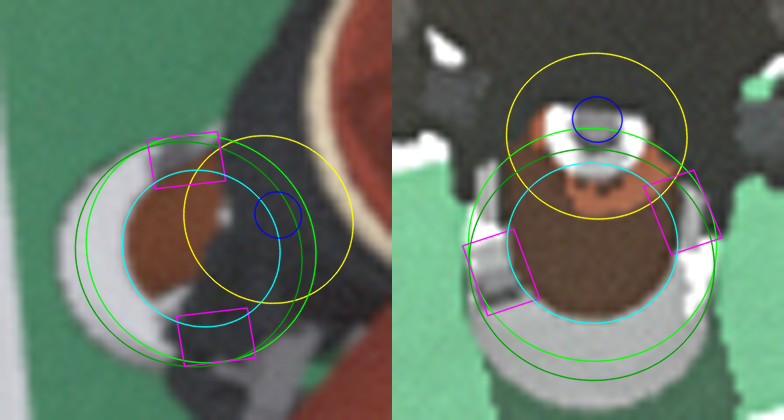

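The flange is down at the predicted height, and the side view shows a dog in the left notch (around 495,285). I'll release it now.

```bash
python3 -m handwheel '0 0 0 0 0 0 0.5; 0 0 0 0 0 0 0; 0 0 0 0 0 0 0; 0 0 0 0 0 0 0; 0 0 0 0 0 0 0'; python3 -m handwheel '0 0 0 0 0 0 0; 0 -1 0 0 0 0 0; 0 -3 0 0 0 0 0; 0 -4 0 0 0 0 0; 0 -4 0 0 0 0 0';python3 -m handwheel '-4 0 0 0 0 0 0; -4 0 0 0 0 0 0; -4 0 0 0 0 0 0; -4 0 0 0 0 0 0; -4 0 0 0 0 0 0'; python3 go.py; python3 look.py pics/l7.png 0 0 5; python3 look2.py pics/l8.png .515 -.2235 .117 5
```

```text
time: 11.5
eef_pos: [0.5153, -0.2238, 0.1012]
orientation: [-1.003, 1.485, -1.486]
ft_force: [-0.6, 0.7, -0.7]
opening: 1.005
time: 12.12
eef_pos: [0.5152, -0.2237, 0.2233]
orientation: [-1.003, 1.485, -1.486]
ft_force: [0.6, 0.5, 0.6]
opening: 1.001
time: 12.75
eef_pos: [0.5905, -0.0371, 0.2222]
orientation: [-1.002, 1.485, -1.486]
ft_force: [-0.1, -0.6, 0.4]
opening: 1.001
t 12.75 p [ 0.5905 -0.0371  0.2222] zyaw -21.95 ydir [ 1.e-03 -2.e-04 -1.e+00] xdir [-0.374 -0.928 -0.   ] j [-0.28  0.08  0.05  1.54  0.    1.67] F [-0.1 -0.6  0.4] open 1.001
```

View pics/l8.png

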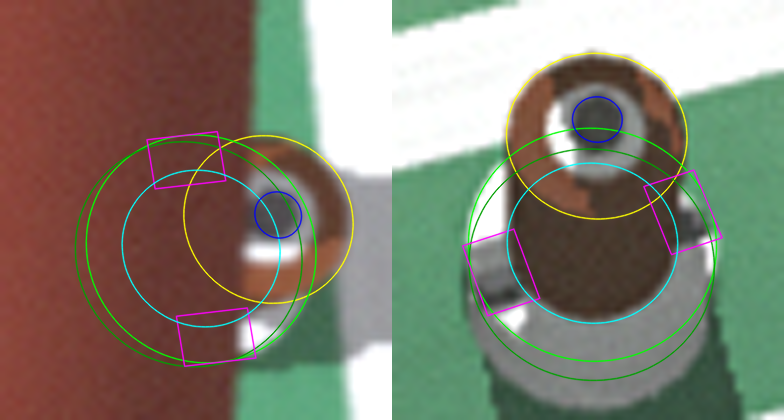

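View pics/raw_s.png

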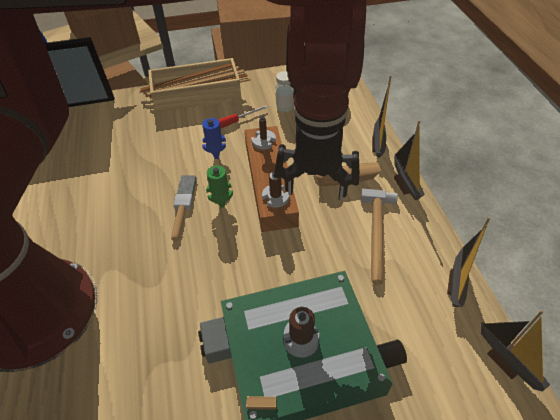

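The drum stands upright in the spindle at about (302,330). The model outline at the seated pose fits it in both views, and the other two drums are still in the rack.

```bash
python3 -m handwheel '0 0 0 0 0 0 0; 0 0 0 0 0 0 0; 0 0 0 0 0 0 0'; python3 -c "
from rig import bot
print(bot.job_done())"
```

```text
time: 13.22
eef_pos: [0.5898, -0.0392, 0.2215]
orientation: [-1.002, 1.486, -1.486]
ft_force: [-0.4, 0.2, 1.0]
opening: 1.0
the job is handed in; nothing more can be done
None
```

The thick drum was in the middle hole. I lifted it out, turned it about -22° to line its notches up with the dogs, seated it in the spindle, released it and handed the job in at 13.2 s; no verdict came back.

- **Seating:** contact came only at the predicted full-home height, with at most about 8 N upward and 5 N sideways. After release, the outline of a seated drum fitted to within about 1 mm in the side view. It looked upright, with a dog visible in the left notch.
- **Top view:** the arm partly hid the drum in this last picture; the part that showed agreed.
- **Drum yaw:** while carrying the drum I found its yaw about 4° off my first estimate, and corrected it before lowering.
- **Other drums:** both were still in the rack, judged by eye and not measured. The gripper was open and well clear.

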